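# Find the empty cell under the flaps and put the bottle away

### The job

Put the white bottle with the red cap away in the flap-covered sample crate: only one of its six cells is still empty and you cannot see which, so feel for it by pressing gently on the flaps, best with the closed fingers (there are glass jars under the other flaps, some tall, some shorter). Lower the bottle through that flap, without dropping or tipping it, until it stands upright on the cell's floor, and let go. Leave the tip box, the white jar and the beaker alone.

Things in the scene. Friction and masses are not known exactly. Their poses are not given: they have to be found in the camera images.
- crate: White plastic crate fixed to the bench, 158 (its x) x 234 (its y) x 95 mm tall; origin at the centre of its underside. Six square cells 70 mm inside, 2 along x by 3 along y, 76 mm pitch, walls and floor 6 mm thick (rim to cell floor 89 mm). Each cell is covered by a blue flap (see cell 0); five hide a glass jar, one is empty (see cells 1, 2). A knock or push over 110 N on crate or flaps would crack jars.
- bottle: The bottle to put away: upright white plastic bottle with a yellow band and a red cap, 165 mm tall, straight round body 50 mm across up to 140 mm, cap 38 mm across above that; 0.2 to 0.45 kg. Origin at the centre of its underside, z towards the cap. Standing on the floor of a cell it sticks out 76 mm above the crate's rim, holding the flap open beside it.
- tipbox: Bystander: clear box with a yellow lid, 120 x 85 x 63 mm; origin at the centre of its underside. Leave it alone.
- washjar: Bystander: white jar with a blue cap and yellow label, 84 mm across, 120 mm tall; origin at the centre of its underside. Leave it alone.
- beaker: Bystander: glass beaker, 64 mm across, 80 mm tall; origin at the centre of its underside. Leave it alone.
- cell0 (a point): Centre of the mouth of cell 0, at rim height: crate x -38 mm, y +76 mm. Flap of every cell: opaque, 67 mm square, 4 mm thick, shut 1 mm below the rim, hinged along the cell's +x edge (away from the robot). It swings only down, up to 89 deg, on a light spring (1 N at its middle opens it; a bottle pressing nearer the hinge needs 2 to 5 N). Fully open it fills 4 mm beside the hinge wall.
- cell1 (a point): Centre of the mouth of cell 1, at rim height: crate x +38 mm, y +76 mm. Taken cells: the jars are 52 mm across; fingertips pressed on mid-flap or on its half nearer the robot stop firmly after 2 to 8 mm over the three 80 mm tall jars, after 10 to 26 mm over the two 60 mm tall ones.
- cell2 (a point): Centre of the mouth of cell 2, at rim height: crate x -38 mm, y +0 mm. The empty cell: fingertips sink 30 mm and more below the flap's shut level unhindered; the bottle sinks to the floor. Which cell it is changes every time and nothing shows it from outside.
- cell3 (a point): Centre of the mouth of cell 3, at rim height: crate x +38 mm, y +0 mm.
- cell4 (a point): Centre of the mouth of cell 4, at rim height: crate x -38 mm, y -76 mm.
- cell5 (a point): Centre of the mouth of cell 5, at rim height: crate x +38 mm, y -76 mm. Pressing at up to 50 mm/s with a force stop of a few newtons is gentle enough; a press at 80 mm/s or more can knock too hard.

How it is judged:
On the way:
1. the bottle is picked up off the bench (height (world z) of bottle above 0.03 m), for 0.1 s.
At the end, for the whole second after the job is handed in: The bottle stands upright (within 7 degrees) on the floor of a cell of the crate (underside within 6 mm of the cell floor, within 20 mm of the cell's centre), at rest and released ((horizontal distance between bottle and cell0 below 0.02 m or horizontal distance between bottle and cell1 below 0.02 m or horizontal distance between bottle and cell2 below 0.02 m or horizontal distance between bottle and cell3 below 0.02 m or horizontal distance between bottle and cell4 below 0.02 m or horizontal distance between bottle and cell5 below 0.02 m) and z of bottle in the frame of crate between 0 and 0.012 m and angle between bottle's own z axis and vertical below 0.12 rad and linear speed of bottle below 0.02 m/s and contact force between the fingers and bottle below 0.2 N); the robot touches nothing.
It fails at once if the crate, its flaps or the jars under them pressed with more than 110 N, knocks included (by the bottle: before it is within 14 mm of a cell's floor) (contact force between any of the arm, the fingers and crate above 110 N or (contact force between bottle and crate above 110 N and z of bottle in the frame of crate above 0.02 m)).
It fails at once if the bottle dropped into a cell (faster than 0.5 m/s inside the crate) (x of bottle in the frame of crate between -0.08 and 0.08 m and y of bottle in the frame of crate between -0.118 and 0.118 m and z of bottle in the frame of crate below 0.09 m and linear speed of bottle above 0.5 m/s).
It fails at once if the bottle tipped over (more than 40 degrees) (angle between bottle's own z axis and vertical above 0.7 rad).
It fails at once if the tip box, the white jar or the beaker moved more than 25 mm (distance of any of tipbox, washjar, beaker from where it was at the start of the episode above 0.025 m).
It also fails if it takes over 64 s, if anything falls off the work surface, if the arm or the gripper's body presses on something with over 40 N, if the wrist force passes 120 N, or if a joint passes its speed limit or range.

### The arm

A 7-joint arm with a two-finger parallel gripper is mounted at the origin on the work surface. World frame = base frame: x ahead of the robot, y to its left, z up, the work surface at z = 0. Lengths are in m, angles in rad, forces in N, time in s.
With the tool pointing down it reaches from about 0.425 to 0.875 m from the base axis. Payload 4.7 kg.
Tool frame: the origin (TCP) lies at the very end of the fingers, on their centre line; the grasp point (between the pads) lies 19 mm behind it; z points along the fingers, y is the line along which they close (so a half turn about z gives the same grasp; the last joint's range is limited). The gripper opens to 87 mm and grips with 3 to 60 N. Pads are 19 mm wide; open, the fingers measure 117 mm over their backs; the gripper's body (75 mm by 190 mm) begins 51 mm behind the grasp point.
Start: joints at [1.286, 0.321, -0.07, 1.45, 0.023, 1.371, -0.057], TCP at [0.191, -0.621, 0.223] pointing down, gripper open.
Joint ranges: [-2.86, 2.86], [-0.3, 2.09], [-1.38, 1.24], [0.06, 2.45], [-1.56, 4.7], [0.09, 2.05], [-2.69, 2.69]. Speed limits (rad/s): [2.57, 2.57, 3.14, 3.14, 3.14, 3.14, 3.14].

### API

Orientations are given as a rotation vector (axis times angle).
In Python, from bench import get_state, get_image, get_calibration, close_job gives the robot as it stands.
- The arm moves only by the shell command python3 -m crank 'ROWS' [FORCE]. ROWS is JSON, a list of rows, each a list of 5 numbers: the opening, from 0 (shut) to 1 (fully open), then the shift along the world's x, y, z in units of 0.2 m (1.0 is 0.2 m), then the turn about the world's z in units of 2 pi rad (1.0 is 2 pi rad). A call has 1 to 5 rows; each row is the pose to reach, as a shift and turn from the pose commanded when the call began, turning the shorter way round; what a row does not reach only later rows make up. A row lasts 1/8 s, in which the tool goes at most 62.5 mm and 10.7 degrees, less where a joint would pass 70% of its speed; a pose out of reach is approached as far as the arm can. A call with a number of a shift or a turn outside -1 to 1 is refused whole. A call with a gripper value outside its range is refused whole. The fingers move at their own pace and stop on an object; FORCE is the grip in N (left out, the last holds). Time passes only in rows, so rows that repeat a pose let the fingers close. It gives the time, the measured TCP pose, the force, the opening and the grip force at its end, in the units of the state.
- get_state(): the state, without advancing time (a new reading comes with each control period).
- get_image(name): name is "scene" or "top"; returns the picture (384x512x3 uint8, red, green, blue); there is no depth.
- get_calibration(name): a dict with "fovy" (degrees; the focal length in pixels is half the picture's height over the tangent of half this angle, whatever the lens; pixels are square), "cx", "cy" (the principal point, pixels), "R" (3x3) and "t" (3): a world point X has camera coordinates R X + t. Camera axes: x right, y down, z forward; pixel columns grow to the right and rows downward; lengths in m; the calibration is good to about 2 mm. A picture is of the moment at which its call begins. get_calibration takes no time and is no camera call.
- close_job(): hands the job in; it is judged then, once.
The state is a dict: "time": time; "joint_positions": joint angles; "qd": joint speeds; "joint_torque": joint torques, N m; "position": TCP position; "tool_rot": TCP orientation; "ft_force": force on the tool from outside, world axes, zero at the start; "torque": the same for the moment, N m; "grip_width": opening from 0.0 (shut) to 1.0 (fully open); "grip_force": force on a finger pad.
Only numpy, scipy, OpenCV 4.12 (cv2) and the standard library are available. Lean on these libraries where they do the work, as an engineer would, in place of code of your own. Each camera call takes 0.05 s, during which the arm holds its last target. There are 200 camera calls.

## Working session

There is one attempt and no reset: what is moved stays moved. The work goes in short steps, Python scripts to look and compute and a shell command to move; the robot and the scene stay as the last step left them, time stands still between calls to the robot, and variables do not carry over. Pictures are saved under pics/ and viewed, at most 10 in all, crops included, and the job is handed in when it is done.

```bash
mkdir -p pics; python3 - <<'E'
from bench import *
import cv2, json
for n in("scene","top"):
    im=get_image(n); cv2.imwrite(f"pics/{n}0.png",im[:,:,::-1])
    c=get_calibration(n); print(n,c)
s=get_state(); print(s)
E
```

```text
scene {'fovy': 51.29039866529523, 'cx': 255.30280408916332, 'cy': 187.97795974605174, 'R': array([[-0.51492184,  0.85722949,  0.00361874],
       [ 0.55688294,  0.33771262, -0.75883567],
       [-0.65171841, -0.38872585, -0.65127208]]), 't': array([ 0.27427664, -0.21909866,  1.52069676])}
top {'fovy': 42.198267935388, 'cx': 256.5883444835786, 'cy': 195.07606913912633, 'R': array([[-0.00762746, -0.99995979, -0.00471512],
       [-0.99360935,  0.00810988, -0.1125819 ],
       [ 0.11261561,  0.00382628, -0.99363126]]), 't': array([0.03743796, 0.536528  , 1.39541171])}
{'time': 0.1, 'joint_positions': array([ 1.28611333,  0.3217982 , -0.07008192,  1.45156302,  0.02262652,
        1.37077736, -0.0569003 ]), 'qd': array([-2.85397372e-04, -1.23637355e-03, -5.14089453e-04, -2.08675610e-03,
       -2.39764229e-03,  8.06458545e-04, -5.47445819e-05]), 'joint_torque': array([ 9.00780924e-04, -4.92569232e+01, -4.05279770e-01, -3.13396704e+01,
       -6.43078471e-02,  3.94504576e-02,  3.19720493e-05]), 'position': array([ 0.19113007, -0.62074786,  0.22153379]), 'tool_rot': array([-3.10489511e+00, -4.67374982e-01,  5.94452140e-04]), 'ft_force': array([ 0.02125788, -0.69678629,  0.54327763]), 'torque': array([-0.035457  ,  0.01147768,  0.00457565]), 'grip_force': 0.0, 'grip_width': 1.0007388805791668}
```

View pics/scene0.png

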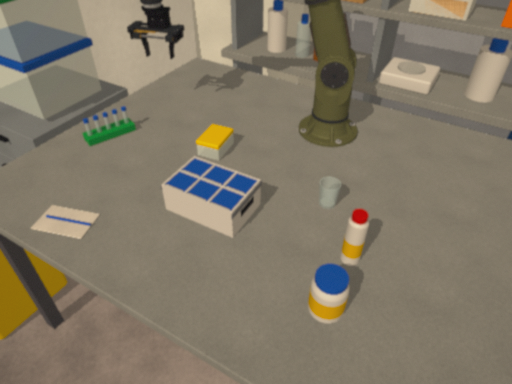

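View pics/top0.png

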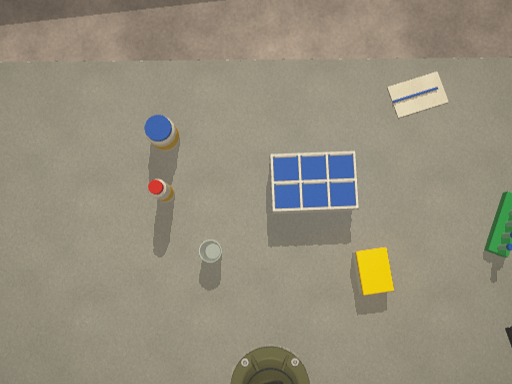

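The scene view shows the red cap at about (359,216) and the crate around (212,192). The top view shows the cap at (156,187), crate corners near (271,154), (355,152), (357,209), (273,211), the beaker at (210,251), the white jar at (160,130) and the tip box at (375,270).

```bash
cat > h.py <<'E'
from bench import *
import numpy as np, cv2
def ray(n,p):
    c=get_calibration(n); f=192/np.tan(np.radians(c["fovy"]/2))
    d=c["R"].T@np.array([(p[0]-c["cx"])/f,(p[1]-c["cy"])/f,1]); return -c["R"].T@c["t"],d
def plane(n,p,z):
    o,d=ray(n,p); return o+d*(z-o[2])/d[2]
def tri(p,q):
    (a,u),(b,v)=ray("scene",p),ray("top",q)
    s=np.linalg.lstsq(np.c_[u,-v],b-a,rcond=None)[0]; P,Q=a+u*s[0],b+v*s[1]
    return (P+Q)/2,np.linalg.norm(P-Q)
def blobs(im,kind,mina=30):
    h=cv2.cvtColor(im,cv2.COLOR_RGB2HSV).astype(int); H,S,V=h[...,0],h[...,1],h[...,2]
    m={"red":((H<8)|(H>172))&(S>150)&(V>80),"blue":(H>100)&(H<125)&(S>130)&(V>60)}[kind]
    n,l,s,c=cv2.connectedComponentsWithStats(m.astype(np.uint8),connectivity=4)
    return [(c[i].round(2),s[i]) for i in range(1,n) if s[i][4]>=mina]
E
python3 - <<'E'
from h import *
np.set_printoptions(precision=4,suppress=True)
S,T=get_image("scene"),get_image("top")
for n,I in(("scene",S),("top",T)):
    for k in("red","blue"):
        for c,s in blobs(I,k): print(n,k,c,s, plane(n,c,.165 if k=="red" else .094))
E
```

```text
scene red [359.43 215.81] [352 209  16  15 196] [0.5551 0.2971 0.165 ]
scene blue [277.81   4.72] [274   0   8  10  68] [-0.9952 -0.7604  0.094 ]
scene blue [304.56  18.51] [302  15   6   8  41] [-0.8518 -0.5139  0.094 ]
scene blue [45.12 56.46] [  0  39  91  33 794] [ 0.235  -1.2867  0.094 ]
scene blue [498.39  45.17] [490  39  18  13 174] [-0.9895  0.4526  0.094 ]
scene blue [197.22 166.67] [185 160  26  15 221] [ 0.5309 -0.2035  0.094 ]
scene blue [218.51 174.55] [206 167  26  16 236] [ 0.5288 -0.1277  0.094 ]
scene blue [181.68 180.84] [169 173  27  17 257] [ 0.6069 -0.2011  0.094 ]
scene blue [241.06 182.77] [228 175  27  17 262] [ 0.5262 -0.0515  0.094 ]
scene blue [203.64 189.47] [190 181  28  18 283] [ 0.6048 -0.1249  0.094 ]
scene blue [226.54 198.49] [213 190  28  19 310] [ 0.6027 -0.0494  0.094 ]
scene blue [331.58 278.41] [316 264  33  30 778] [0.7009 0.298  0.094 ]
top red [155.11 186.67] [148 180  15  14 166] [0.5457 0.2964 0.165 ]
top blue [157.48 127.48] [145 115  26  26 523] [0.7211 0.3072 0.094 ]
top blue [313.19 167.51] [301 155  25  25 525] [ 0.6047 -0.1234  0.094 ]
top blue [340.84 166.46] [329 155  25  23 523] [ 0.607  -0.1995  0.094 ]
top blue [285.66 168.5 ] [274 157  24  23 522] [ 0.6026 -0.0476  0.094 ]
top blue [342.24 193.87] [330 182  25  24 530] [ 0.531  -0.2013  0.094 ]
top blue [314.59 194.99] [303 183  25  24 530] [ 0.5285 -0.1257  0.094 ]
top blue [286.79 195.98] [275 184  25  24 529] [ 0.5264 -0.0496  0.094 ]
```

The two views agree to about 2 mm and the flap pitch comes out at 76 mm. The cells are c0 (.526,-.050), c1 (.603,-.048), c2 (.5285,-.126), c3 (.605,-.124), c4 (.531,-.202) and c5 (.607,-.200). Crate yaw is about 0.03 rad and the bottle is near (.548,.297). I'll move over cell 4 with the fingers closed.

```bash
cat > ok.py <<'E'
from bench import get_state
import numpy as np,sys
s=get_state(); f=s["ft_force"]; print("t%.2f"%s["time"],s["position"].round(4),"F",f.round(1),"w%.3f g%.1f"%(s["grip_width"],s["grip_force"]))
sys.exit(int(f[2]>6))
E
python3 -m crank '[[0,0.8,1.0,0,-0.04],[0,0.8,1.0,0,-0.043],[0,0.8,1.0,0,-0.043],[0,0.8,1.0,0,-0.043],[0,0.8,1.0,0,-0.043]]' 10
python3 -m crank '[[0,0.8,1.09,-0.3,0]]' 
python3 -m crank '[[0,0.5,0.6,-0.2,0],[0,0.8,1.0,-0.4,0],[0,0.8,1.0,-0.5,0],[0,0.8,1.0,-0.5,0],[0,0.8,1.0,-0.5,0]]'
python3 ok.py
```

```text
time: 0.82
position: [0.3557, -0.4163, 0.2229]
tool_rot: [-3.14, -0.06, -0.003]
ft_force: [0.3, -0.2, -0.0]
grip_width: 0.518
grip_force: 0.0
time: 1.45
position: [0.5121, -0.2179, 0.1208]
tool_rot: [-3.139, -0.051, 0.003]
ft_force: [0.5, -0.6, 0.7]
grip_width: 0.018
grip_force: 0.0
t1.45 [ 0.5121 -0.2179  0.1208] F [ 0.5 -0.6  0.7] w0.018 g0.0out of range: a shift must lie within [-1, 1]
```

```bash

python3 -m crank '[[0,0.05,0.09,-0.05,0],[0,0.05,0.09,-0.1,0],[0,0.05,0.09,-0.1,0]]' >/dev/null; python3 ok.py && 
python3 -m crank '[[0,0,0,-0.02,0],[0,0,0,-0.04,0]]' >/dev/null; python3 ok.py && 
python3 -m crank '[[0,0,0,-0.015,0],[0,0,0,-0.03,0]]' >/dev/null; python3 ok.py && 
python3 -m crank '[[0,0,0,-0.015,0],[0,0,0,-0.03,0]]' >/dev/null; python3 ok.py
```

```text
t1.82 [ 0.5199 -0.2048  0.1015] F [ 0.  -1.   0.2] w0.005 g0.0
t2.08 [ 0.5212 -0.2044  0.0948] F [-0.   0.6  0.6] w0.005 g0.0
t2.33 [ 0.5213 -0.2035  0.0886] F [-0.3 -0.8  1.3] w0.007 g0.2
t2.58 [ 0.5215 -0.2031  0.0825] F [0.2 0.2 1. ] w0.004 g0.2
```

```bash

for i in 1; do 
python3 -m crank '[[0,0,0,-0.02,0],[0,0,0,-0.04,0]]' >/dev/null; python3 ok.py && 
python3 -m crank '[[0,0,0,-0.02,0],[0,0,0,-0.04,0]]' >/dev/null; python3 ok.py && 
python3 -m crank '[[0,0,0,-0.02,0],[0,0,0,-0.04,0]]' >/dev/null; python3 ok.py; done
```

```text
t2.83 [ 0.5213 -0.2032  0.0743] F [-0.3  0.3  0.8] w0.001 g0.2
t3.08 [ 0.5213 -0.2032  0.0663] F [ 1.   0.4 -0.7] w0.005 g0.2
t3.33 [ 0.5213 -0.2032  0.0583] F [-0.2  0.2  0. ] w0.008 g0.2
```

Cell 4 took the fingertips 36 mm below the shut level with no resistance. That is below the top of a 60 mm jar, so it is the empty cell. Next I fetch the bottle.

```bash

python3 -m crank '[[0,0,0,0.1,0],[0,0,0,0.4,0],[0,0,0,0.7,0],[0,0,0,0.95,0],[0,0,0,0.95,0]]' >/dev/null; python3 ok.py
python3 -m crank '[[1,0.05,0.25,0,0],[1,0.1,0.5,0,0],[1,0.1,0.75,0,0],[1,0.1,1,0,0],[1,0.1,1,0,0]]' >/dev/null
python3 -m crank '[[1,0.0,0.3,0,0],[1,0.03,0.6,0,0],[1,0.03,0.9,0,0],[1,0.03,1,0,0],[1,0.03,1,0,0]]' >/dev/null
python3 -m crank '[[1,0,0.3,0,0],[1,0,0.5,0,0],[1,0,0.5,0,0],[1,0,0.5,0,0]]' >/dev/null
python3 ok.py
python3 - <<'E'
from h import *
np.set_printoptions(precision=4,suppress=True)
S,T=get_image("scene"),get_image("top")
for n,I in(("scene",S),("top",T)):
    for c,s in blobs(I,"red"): print(n,c,s, plane(n,c,.165))
o=np.hstack([S,T])[100:320]; cv2.imwrite("pics/a.png",cv2.resize(np.hstack([S[80:320,260:440],T[100:280,90:270].repeat(1,0) if 0 else cv2.resize(T[100:280,90:270],(240,240))]),None,fx=1.9,fy=1.9)[:,:,::-1])
E
```

```text
t3.95 [ 0.5239 -0.2039  0.2534] F [ 0.1 -0.1  0.1] w0.007 g0.0
t5.70 [0.5484 0.2938 0.2477] F [ 0.4  0.2 -0.2] w0.998 g0.0
scene [359.47 215.78] [352 209  16  15 197] [0.5549 0.2971 0.165 ]
```

View pics/a.png

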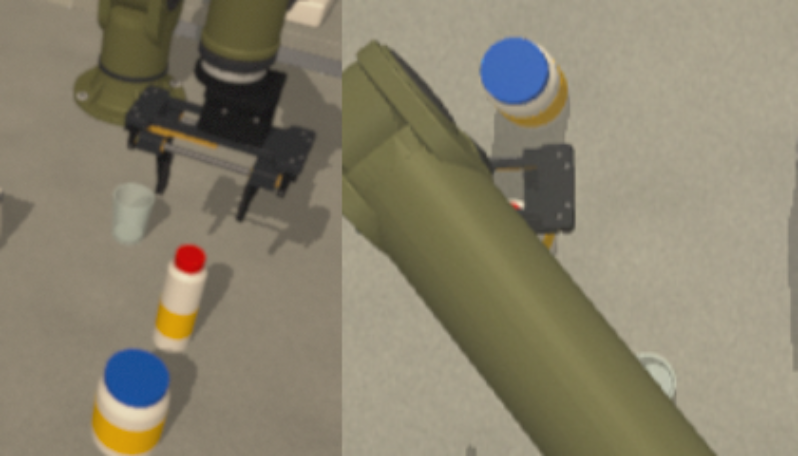

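The picture shows the open gripper above the bottle, with jaws straddling it in y and the bottle and jar undisturbed. I'll descend, grip and lift.

```bash

python3 -m crank '[[1,-0.005,0.015,-0.12,0],[1,-0.005,0.015,-0.3,0],[1,-0.005,0.015,-0.45,0],[1,-0.005,0.015,-0.58,0],[1,-0.005,0.015,-0.69,0]]' >/dev/null; python3 ok.py &&
python3 -m crank '[[1,0,0,0,0],[0.6,0,0,0,0],[0,0,0,0,0],[0,0,0,0,0],[0,0,0,0,0]]' 25 >/dev/null; python3 ok.py
python3 -m crank '[[0,0,0,0,0],[0,0,0,0,0],[0,0,0,0,0]]' >/dev/null; python3 ok.py
```

```text
t6.42 [0.547  0.2972 0.1095] F [ 0.2 -0.5 -0.7] w1.004 g0.0
t7.05 [0.5465 0.2999 0.111 ] F [-0.8 -2.8  0.9] w0.630 g0.9
t7.42 [0.5466 0.2994 0.1109] F [-0.4 -2.6  2.3] w0.565 g25.0
```

```bash

python3 -m crank '[[0,0,0,0.05,0],[0,0,0,0.2,0],[0,0,0,0.45,0],[0,0,0,0.7,0],[0,0,0,0.75,0]]' >/dev/null; python3 ok.py
python3 -m crank '[[0,0,-0.1,0,0],[0,0,-0.3,0,0],[0,-0.05,-0.55,0,0],[0,-0.05,-0.8,0,0],[0,-0.05,-1,0,0]]' >/dev/null
python3 -m crank '[[0,0,-0.25,0,0],[0,0,-0.5,0,0],[0,-0.05,-0.75,0,0],[0,-0.05,-0.95,0,0],[0,-0.05,-1,0,0]]' >/dev/null
python3 -m crank '[[0,0,-0.2,0,0],[0,0,-0.4,0,0],[0,0,-0.5,0,0],[0,0,-0.5,0,0],[0,0,-0.5,0,0]]' >/dev/null
python3 ok.py
python3 - <<'E'
from h import *
np.set_printoptions(precision=4,suppress=True)
S,T=get_image("scene"),get_image("top")
for c,s in blobs(T,"blue",200): print(c,s[4], plane("top",c,.094))
cv2.imwrite("pics/b.png",cv2.resize(np.hstack([S[60:260,130:300],T[110:310,230:430]]),None,fx=2,fy=2)[:,:,::-1])
E
```

```text
t8.05 [0.5472 0.3017 0.2643] F [ 0.7  1.2 -3.7] w0.570 g24.9
t9.93 [ 0.5266 -0.1975  0.2602] F [ 0.7 -0.2 -4.1] w0.566 g24.9
[157.53 127.5 ] 525 [0.721  0.3071 0.094 ]
[311.09 166.26] 415 [ 0.6082 -0.1177  0.094 ]
[338.31 160.35] 206 [ 0.6241 -0.193   0.094 ]
[285.66 168.5 ] 522 [ 0.6026 -0.0476  0.094 ]
[286.79 195.98] 529 [ 0.5264 -0.0496  0.094 ]
[311.6  196.18] 378 [ 0.5253 -0.1174  0.094 ]
```

View pics/b.png

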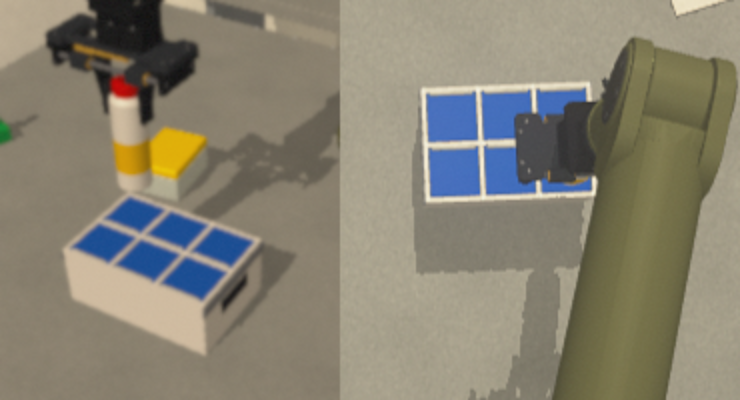

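The bottle hangs upright in the grip above the row nearer the robot, at the -y cell (cell 4). I'll centre it and lower it under guard.

```bash

python3 -m crank '[[0,0.005,-0.025,-0.1,0],[0,0.005,-0.025,-0.18,0],[0,0.005,-0.025,-0.2,0],[0,0.005,-0.025,-0.2,0]]' >/dev/null; python3 ok.py &&
python3 -m crank '[[0,0,0,-0.02,0],[0,0,0,-0.04,0],[0,0,0,-0.06,0]]' >/dev/null; python3 ok.py &&
python3 -m crank '[[0,0,0,-0.02,0],[0,0,0,-0.04,0],[0,0,0,-0.06,0]]' >/dev/null; python3 ok.py &&
python3 -m crank '[[0,0,0,-0.02,0],[0,0,0,-0.04,0]]' >/dev/null; python3 ok.py &&
python3 -m crank '[[0,0,0,-0.02,0],[0,0,0,-0.04,0]]' >/dev/null; python3 ok.py &&
python3 -m crank '[[0,0,0,-0.02,0],[0,0,0,-0.04,0]]' >/dev/null; python3 ok.py
```

```text
t10.53 [ 0.5273 -0.2047  0.2205] F [-0.5 -0.7 -3.1] w0.569 g24.9
t10.90 [ 0.5274 -0.2052  0.2084] F [ 0.3 -0.3 -3.3] w0.570 g24.9
t11.28 [ 0.5275 -0.2052  0.1965] F [-0.1 -0.1 -2.3] w0.570 g24.9
t11.53 [ 0.5272 -0.2053  0.1884] F [-1.8 -0.1 -3.3] w0.566 g24.9
t11.78 [ 0.5271 -0.2052  0.1802] F [-1.   0.8 -2.8] w0.570 g24.9
t12.03 [ 0.5272 -0.2052  0.1722] F [-0.9 -0.4 -2.2] w0.572 g24.9
```

```bash

python3 -m crank '[[0,0,0.01,-0.02,0],[0,0,0.01,-0.04,0],[0,0,0.01,-0.06,0]]' >/dev/null; python3 ok.py &&
python3 -m crank '[[0,0,0,-0.02,0],[0,0,0,-0.04,0],[0,0,0,-0.06,0]]' >/dev/null; python3 ok.py &&
python3 -m crank '[[0,0,0,-0.02,0],[0,0,0,-0.04,0],[0,0,0,-0.06,0]]' >/dev/null; python3 ok.py &&
python3 -m crank '[[0,0,0,-0.02,0],[0,0,0,-0.04,0],[0,0,0,-0.05,0]]' >/dev/null; python3 ok.py &&
python3 -m crank '[[0,0,0,-0.01,0],[0,0,0,-0.02,0]]' >/dev/null; python3 ok.py &&
python3 -m crank '[[0,0,0,-0.01,0],[0,0,0,-0.01,0]]' >/dev/null; python3 ok.py &&
python3 -m crank '[[0,0,0,-0.01,0],[0,0,0,-0.01,0]]' >/dev/null; python3 ok.py
```

```text
t12.40 [ 0.5273 -0.2031  0.1603] F [ 0.3  0.9 -3.2] w0.570 g24.9
t12.78 [ 0.5273 -0.2033  0.1483] F [-0.4 -0.2 -3.6] w0.572 g24.9
t13.15 [ 0.5273 -0.2033  0.1363] F [-0.1 -0.2 -3.8] w0.571 g24.9
t13.53 [ 0.5271 -0.2032  0.1262] F [-0.5  0.2 -3.8] w0.566 g24.9
t13.78 [ 0.5274 -0.2033  0.1225] F [-0.1  0.1 -3.7] w0.569 g24.9
t14.03 [ 0.5271 -0.2032  0.1204] F [-0.9  0.7 -4.2] w0.572 g24.9
t14.28 [ 0.5272 -0.2032  0.1184] F [-0.9 -0.3 -3.9] w0.567 g24.9
```

```bash

python3 -m crank '[[0,0,0,-0.005,0],[0,0,0,-0.01,0]]' >/dev/null; python3 ok.py &&
python3 -m crank '[[0,0,0,-0.005,0],[0,0,0,-0.005,0]]' >/dev/null; python3 ok.py &&
python3 -m crank '[[0,0,0,-0.005,0],[0,0,0,-0.005,0]]' >/dev/null; python3 ok.py
```

```text
t14.53 [ 0.5275 -0.2033  0.1168] F [-0.8 -0.3  0.3] w0.566 g24.9
t14.78 [ 0.528  -0.2033  0.1168] F [-2.3  0.9  4.5] w0.569 g24.9
t15.03 [ 0.5285 -0.2036  0.1167] F [-3.   0.7  9.3] w0.568 g24.9
```

The bottle stopped on the floor at TCP z 0.1167, against 0.117 expected. I'll ease the press, release it and look.

```bash

python3 -m crank '[[0,0,0,0.008,0],[0,0,0,0.008,0]]' 5 >/dev/null; python3 ok.py
python3 -m crank '[[0.7,0,0,0.008,0],[0.8,0,0,0.008,0],[0.85,0,0,0.008,0],[0.85,0,0,0.008,0],[0.85,0,0,0.008,0]]' >/dev/null; python3 ok.py
python3 -m crank '[[0.85,0,0,0.05,0],[0.85,0,0,0.15,0],[0.85,0,0,0.3,0],[0.85,0,0,0.5,0],[0.85,0,0,0.7,0]]' >/dev/null
python3 -m crank '[[0.85,-0.1,-0.3,0,0],[0.85,-0.2,-0.5,0,0],[0.85,-0.3,-0.7,0,0],[0.85,-0.5,-1,0,0],[0.85,-0.5,-1,0,0]]' >/dev/null
python3 -m crank '[[0.85,0,0,0,0],[0.85,0,0,0,0],[0.85,0,0,0,0]]' >/dev/null; python3 ok.py
python3 - <<'E'
from h import *
np.set_printoptions(precision=4,suppress=True)
S,T=get_image("scene"),get_image("top")
for n,I in(("scene",S),("top",T)):
    for c,s in blobs(I,"red"): print(n,c,s, plane(n,c,.171))
cv2.imwrite("pics/c.png",cv2.resize(np.hstack([S[60:260,130:300],T[110:310,230:430]]),None,fx=2,fy=2)[:,:,::-1])
E
```

```text
t15.28 [ 0.5277 -0.2039  0.1166] F [-0.5 -1.3  2.2] w0.573 g5.0
t15.90 [ 0.5273 -0.2032  0.1177] F [-0.5  0.3  0.2] w0.846 g0.0
t17.52 [ 0.4287 -0.4015  0.2581] F [ 0.8  0.4 -0.5] w0.852 g0.0
scene [194.62 146.84] [189 141  13  12 112] [ 0.5373 -0.1991  0.171 ]
top [348.26 192.47] [342 186  14  14 159] [ 0.5257 -0.2039  0.171 ]
```

View pics/c.png

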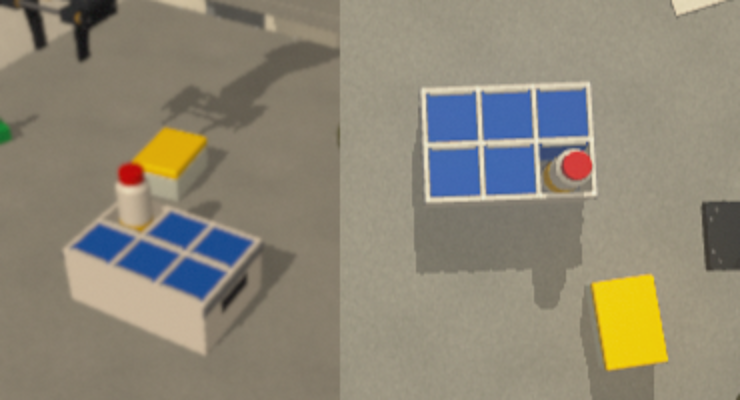

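The bottle stands upright in cell 4: the cap measures (.526,-.204) at z .171, within 5 mm of the cell centre. The flap is open beside it and the gripper is well clear, so I'll hand in.

```bash
python3 -c "from bench import close_job; print(close_job())"
```

```text
the job is handed in; nothing more can be done
None
```

The bottle is standing upright and released on the floor of cell 4, the empty cell, within about 5 mm of its centre; the job was handed in at about 17.6 s, but no verdict came back.

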